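Lock the spring cap in the spare dust port and draw the hood gate open

ROBOT

A 7-joint arm with a two-finger parallel gripper is mounted at the origin on the work surface. World frame = base frame: x ahead of the robot, y to its left, z up, the work surface at z = 0. Lengths are in m, angles in rad, forces in N, time in s.
With the tool pointing down it reaches from about 0.4 to 0.9 m from the base axis. Payload 5.5 kg.
Tool frame: the origin (TCP) lies at the very end of the fingers, on their centre line; the grasp point (between the pads) lies 19 mm behind it; x points along the fingers, z is the direction in which the jaws open and shut, and the axes are right-handed (so a half turn about x gives the same grasp; the last joint's range is limited). The gripper opens to 92 mm and grips with 3 to 60 N. Pads are 19 mm wide; open, the fingers measure 130 mm over their backs; the gripper's body (75 mm by 190 mm) begins 47 mm behind the grasp point.
Start: joints at [1.477, 0.501, -0.427, 1.55, 0.221, 1.138, -0.21], TCP at [0.227, -0.609, 0.227] pointing down, gripper open.
Joint ranges: [-2.88, 2.88], [-0.31, 2.03], [-1.54, 1.56], [0.2, 2.42], [-1.41, 4.55], [0.19, 2.02], [-2.57, 2.57]. Speed limits (rad/s): [2.57, 2.57, 3.14, 3.14, 3.14, 3.14, 3.14].

INTERFACE

Orientations are given as a unit quaternion [w, x, y, z].
In Python, from workcell import env, imaging, spotter gives the robot as it stands.
- The arm moves only by the tool arm_command, never from a script. Its argument "rows" is a list of rows, each a list of 7 numbers: the shift along the tool's x, y, z in mm, then the turn, a rotation vector about the tool's x, y, z in degrees, then the closure in counts, from 0 (fully open) to 255 (shut). A call has exactly 10 rows; each row shifts and turns the pose as measured when the row begins, along the tool's axes as they then stand; what a row does not reach is not made up. A row lasts 1/8 s, in which the tool goes at most 62.5 mm and 10.7 degrees, less where a joint would pass 70% of its speed; a pose out of reach is approached as far as the arm can. A call is refused whole if a number of a shift passes 62.5 or a number of a turn 10.7, either way. A call with a gripper value outside its range is refused whole. The fingers move at their own pace and stop on an object; "squeeze" is the grip in N (left out, the last holds). Time passes only in rows, so rows that do not move let the fingers close, or fill a call up. It gives the time, the measured TCP pose, the force and the opening at its end, in the units of the state.
- env.get_state(): the state, without advancing time (a new reading comes with each control period).
- imaging.grab_frame(name): name is "scene" or "top" or "wrist"; returns a dict with "frame" (384x512x3 uint8, red, green, blue), "K" (3x3 intrinsics, pixels), "R" (3x3) and "t" (3): a world point X has camera coordinates R X + t. Camera axes: x right, y down, z forward; pixel columns grow to the right and rows downward; lengths in m; the calibration is good to about 2 mm. The wrist camera is an equidistant fisheye: a pixel r from the principal point sees the ray r / f radians off the axis. A picture is of the moment at which its call begins. There is no depth.
- env.finish_job(): hands the job in, once; it reports no verdict.
Trained networks look in the newest picture that a camera, given by its name, has taken for a name from the list of things; names that differ only in an ending like _2 or _b are one class to them, and where a whole thing is asked for, a point or a joint stands for the part that bears it (a point fixed in the world has none). Each returns a list of dicts, best first, with "conf" (0 to 1); they miss things now and then, are a little off and sometimes report something else, mostly with a low value. They report only what shows in the picture. A call takes as long as a camera call. They do not tell look-alikes from the thing itself.
- spotter.silhouettes(camera, name): "region" (384x512 bool, what is visible of it) and "extent" ([centre column, centre row, width, height] in pixels, round what is visible of it).
The state is a dict: "time_s": time; "qpos": joint angles; "joint_vel": joint speeds; "joint_efforts": joint torques, N m; "tcp_pos": TCP position; "ee_rot": TCP orientation; "ft_force": force on the tool from outside, world axes, zero at the start; "wrist_torque": the same for the moment, N m; "finger_gap": opening from 0.0 (shut) to 1.0 (fully open).
Only numpy, scipy, OpenCV 4.12 (cv2) and the standard library are available. Lean on these libraries where they do the work, as an engineer would, in place of code of your own. Each camera call takes 0.05 s, during which the arm holds its last target.

TASK

We are about to sand at the hood, so give it all the suction. Close off the spare port on the dust duct with its black cap: squeeze the cap's two red tabs together, set it fully home in the mouth without forcing it, and let the tabs spring out under the rim so that it is locked; and draw the hood's blast gate fully open by its yellow handle. Leave the wax tin and the wooden rocker where they lie.

Things in the scene. Friction and masses are not known exactly. Their poses are not given: they have to be found in the camera images.
- cap_tabs (a point): Loose black round cap lying right way up, with two red finger tabs standing on its face beside a black hub. This point: midway between the tabs on the cap's axis, 40 mm above the cap's underside, 14 mm below the tabs' tops, 21 mm above the face plate's top (pinching fingertips must stay above the plate). z: the cap's axis, up; y: the line along which the tabs are pinched
- cap: The same cap; origin at the centre of its underside. Plug 56.6 mm across, 15 mm deep, its lowest 5 mm tapered to 47 mm; above it the face plate, 84 mm across, 4 mm thick (15 to 19 mm above the origin), whose underside rests on the port's rim when home. About 108 g in all; mass varies
- tab_a (a joint): Travel of the red tab on the cap's +y side: 0 free, 0.0085 m fully pinched in, at its stop. Spring: 3.6 N free, 8.7 N fully in. Tab 26 mm wide (x), 7 mm thick, 34 mm tall; 48 mm over the outsides of the pair when free, 31 mm fully pinched. It carries a square catch, 12 mm wide, 4 to 8.5 mm above the cap's underside, reaching 36.5 mm from the axis when free, 28 mm when pinched
- tab_b (a joint): The same for the tab on the cap's -y side
- port_mouth (a point): Centre of the spare port's open mouth, level with the top of its rim (orange ring), 155 mm above the table; z up. Mouth 63 mm across, lip 5 mm thick; below the lip it widens to 78 mm, where the catches take hold. The cap goes in from above at any yaw with both tabs fully pinched, 3 mm clear all round; when it is home, cap_tabs is 25 mm above this point. With tabs free the catches stop on the rim
- port: The spare port: fixed upright grey stub on the duct, 84 mm across, 88 mm at the rim, on the duct's axis 260 mm from the hood's pipe, to its left or right. Origin on its axis at table height
- gate_handle (a point): Centre of the yellow upright handle at the end of the hood's blast gate, 176 mm above the table: 12 mm thick along its x, 34 mm wide along y, top at 192 mm. Its -x, roughly towards the robot, is the way it is drawn open. Behind it (+x) at least 89 mm of bare slide (top at 159 mm) before the flange: room to hook it from above with shut fingers, tips above 163 mm; or pinch it
- gate (a joint): How far the blast gate (flat steel slide, 72 mm wide, 6 mm thick) is drawn out: 0 shut, 0.060 m fully open, at its stop. It starts shut or up to 12 mm out, slides against about 3 N of friction and stays where it is left
- hood_branch: Fixed: upright 63 mm pipe with 100 mm square gate flanges (148 to 164 mm above the table) and on top a black open-fronted hood, 185 mm wide along y, from 41 mm before to 40 mm behind the axis, 188 to 322 mm above the table. Origin on the pipe's axis at table height; the handle comes out towards -x
- header: Fixed duct: 100 mm pipe lying along its y, top 110 mm above the table (115 mm beside port and hood), from 285 mm on the -y side of the origin to beyond the table's +y edge. Origin at table height under its axis, midway between port and hood
- rocker: A sawn curved rocker of pale wood, 330 mm long, 90 mm over its curve, 22 mm thick, lying flat before the duct; origin about its middle, at table height. Leave alone
- wax_tin: A round steel tin of wax with a brass-coloured lid, 83 mm across, 38 mm tall; origin under its centre. It and the cap lie on opposite sides of the robot's middle line, either way round. Leave alone
Not all that is in view belongs to the job. Of the things that look like the cap, take the one that is nearest to the robot's base at the start.

How it is judged:
By the outcome, as a careful person would: the job done as asked, in the order asked, and still so for the second after the job is handed in, with the robot touching nothing.
It also fails if it takes over 64 s, if anything falls off the work surface, if the arm or the gripper's body presses on something with over 40 N, if the wrist force passes 120 N, or if a joint passes its speed limit or range.

## Working session

There is one attempt and no reset: what is moved stays moved. The work goes in short steps, Python scripts to look and compute and a tool call to move; the robot and the scene stay as the last step left them, time stands still between calls to the robot, and variables do not carry over. Pictures are saved under pics/ and viewed, and the job is handed in when it is done.

Besides the shell and the picture viewer there is one more tool, called after ">>>" as name(argument=value, ...), one argument or row to a line, values as JSON. arm_command: Moves the arm, as the interface text tells. Its arguments: {"type":"object","properties":{"rows":{"type":"array","items":{"type":"array","items":{"type":"number"}}},"squeeze":{"type":"number"}},"required":["rows"]}

```bash
ls; mkdir -p pics
cat > h.py <<'E'
import numpy as np,cv2
from workcell import env,imaging,spotter
def save(n,f):
    d=imaging.grab_frame(n); cv2.imwrite('pics/'+f,d['frame'][:,:,::-1]); return d
E
python3 - <<'E'
from h import *
for n in ['scene','top']:
    d=save(n,n+'0.png'); print(n,d['K'].tolist(),np.round(d['R'],3).tolist(),d['t'])
    for o in ['cap','cap_tabs','tab_a','port','gate_handle','gate','hood_branch','header','rocker','wax_tin']:
        print(o,[(round(r['conf'],2),np.round(r['extent']).tolist()) for r in spotter.silhouettes(n,o)])
d=save('wrist','wrist0.png');print(d['K'])
print(env.get_state())
E
```

```text
pics
scene [[355.6765643524264, 0.0, 253.8161953661188], [0.0, 355.6765643524264, 189.67938699454453], [0.0, 0.0, 1.0]] [[0.513, 0.858, 0.009], [0.553, -0.322, -0.769], [-0.657, 0.399, -0.64]] [-0.34382787 -0.20567538  1.5247686 ]
cap [(0.59, [329.0, 162.0, 19.0, 19.0]), (0.56, [295.0, 165.0, 21.0, 20.0]), (0.54, [316.0, 204.0, 319.0, 171.0])]
cap_tabs [(0.79, [295.0, 164.0, 21.0, 18.0]), (0.6, [329.0, 159.0, 22.0, 19.0])]
tab_a [(0.41, [293.0, 165.0, 5.0, 4.0]), (0.38, [330.0, 161.0, 9.0, 6.0])]
port [(0.67, [296.0, 164.0, 19.0, 19.0]), (0.56, [287.0, 204.0, 52.0, 56.0])]
gate_handle []
gate []
hood_branch [(0.61, [203.0, 209.0, 90.0, 123.0]), (0.35, [294.0, 163.0, 21.0, 18.0])]
header [(0.91, [313.0, 204.0, 318.0, 167.0])]
rocker [(0.56, [215.0, 197.0, 84.0, 48.0])]
wax_tin [(0.59, [120.0, 239.0, 27.0, 28.0])]
top [[403.69396903734173, 0.0, 253.83802750877283], [0.0, 403.69396903734173, 185.97900160120832], [0.0, 0.0, 1.0]] [[0.005, -1.0, 0.014], [-0.994, -0.006, -0.109], [0.109, -0.013, -0.994]] [0.04622341 0.56877365 1.17433116]
cap [(0.88, [156.0, 235.0, 31.0, 27.0]), (0.85, [11
[... 794 characters left out ...]
pos': array([ 1.47718279,  0.5009184 , -0.42700614,  1.55041714,  0.22074631,
        1.138318  , -0.2103507 ]), 'joint_vel': array([ 6.18310706e-04, -1.43188954e-04, -6.69349448e-04, -6.03766206e-04,
        1.23727701e-03, -8.32431555e-04,  9.29560880e-05]), 'joint_efforts': array([ 3.94276697e-06, -5.66452289e+01, -5.81072241e+00, -2.79507565e+01,
       -6.64655725e-02,  2.06413376e-02,  4.64305288e-05]), 'tcp_pos': array([ 0.22708551, -0.60901851,  0.22671049]), 'ee_rot': array([ 0.58079171,  0.40337711,  0.58078356, -0.40330926]), 'ft_force': array([-0.23712204, -0.41237746,  0.58656727]), 'wrist_torque': array([ 0.04649559, -0.01980234,  0.02469865]), 'finger_gap': 1.0008934997029644}
```

Run:
```python
import cv2
for n in ['scene','top']:
    im=cv2.imread(f'pics/{n}0.png'); cv2.imwrite(f'pics/{n}0b.png',cv2.resize(im,(768,576),interpolation=cv2.INTER_CUBIC))
im=cv2.imread('pics/top0.png')[190:260,80:190]; cv2.imwrite('pics/crop0.png',cv2.resize(im,None,fx=7,fy=7,interpolation=cv2.INTER_CUBIC))
```

```text
(no output)
```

View pics/scene0b.png

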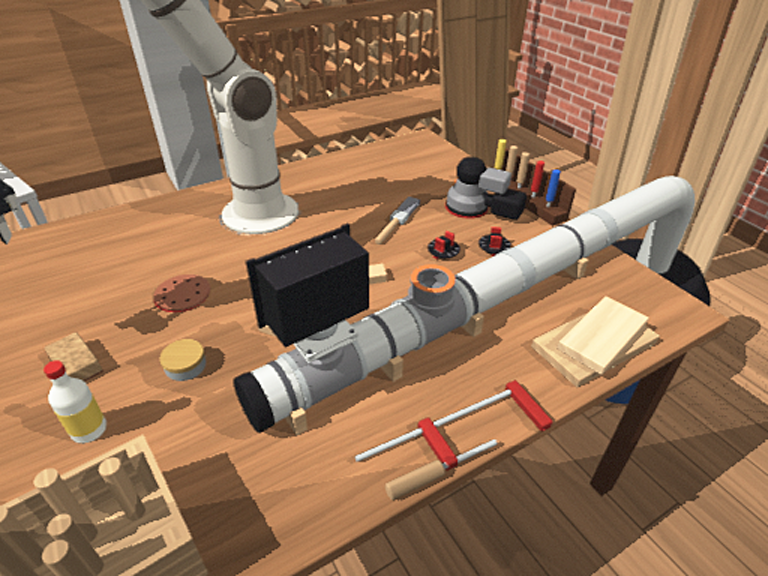

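View pics/top0b.png

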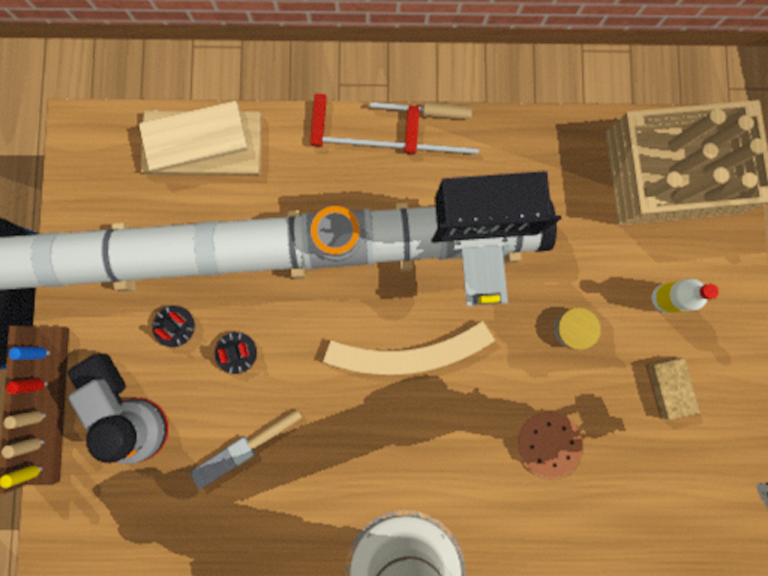

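View pics/crop0.png

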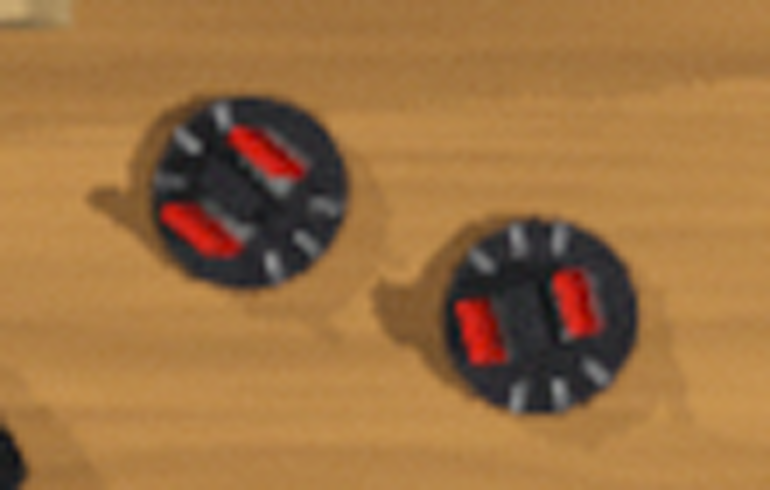

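View pics/wrist0.png

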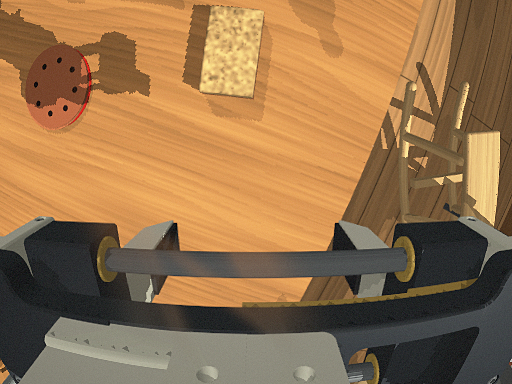

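```bash
cat >> h.py <<'E'
def hit(d,uv,z):
    K,R,t=d['K'],d['R'],d['t']
    uv=np.atleast_2d(np.array(uv,float))
    rays=np.c_[(uv-K[:2,2])/[K[0,0],K[1,1]],np.ones(len(uv))]@R
    c=-R.T@t
    s=(z-c[2])/rays[:,2]
    return c+rays*s[:,None]
def blobs(m,minA=5):
    n,l,s,c=cv2.connectedComponentsWithStats(m.astype(np.uint8)); return [(c[i],s[i],l==i) for i in range(1,n) if s[i,4]>=minA]
def px(mask): 
    v,u=np.nonzero(mask); return np.c_[u,v]+0.0
E
cat > m1.py <<'E'
from h import *
for n in ['top','scene']:
    d=imaging.grab_frame(n); h=cv2.cvtColor(d['frame'],cv2.COLOR_RGB2HSV).astype(int); H,S,V=h[...,0],h[...,1],h[...,2]
    print(n)
    red=((H<5)|(H>175))&(S>180)&(V>100)
    for c,s,m in blobs(red,4): print(' red',np.round(c,1),s[2:],np.round(hit(d,c,.052),4))
    org=(H>=6)&(H<=15)&(S>200)&(V>150)
    for c,s,m in blobs(org,60):
        cs,_=cv2.findContours(m.astype(np.uint8),cv2.RETR_EXTERNAL,cv2.CHAIN_APPROX_NONE)
        P=hit(d,cs[0][:,0],.155)[:,:2].astype(np.float32)
        print(' orange',np.round(c,1),s[2:],np.round(hit(d,c,.155),4),cv2.fitEllipse(P*1000))
    yel=(H>=24)&(H<=32)&(S>180)&(V>120)
    for c,s,m in blobs(yel,10):
        P=hit(d,px(m),.192)[:,:2]; print(' yel',np.round(c,1),s[2:],np.round(hit(d,c,.192),4), cv2.minAreaRect((P*1000).astype(np.float32)))
    for r in spotter.silhouettes(n,'cap')[:2]:
        m=r['region'];cs,_=cv2.findContours(m.astype(np.uint8),cv2.RETR_EXTERNAL,cv2.CHAIN_APPROX_NONE)
        P=hit(d,max(cs,key=len)[:,0],.019)[:,:2].astype(np.float32)*1000
        print(' cap',r['extent'],cv2.fitEllipse(P))
E
python3 m1.py
```

```text
top
 red [211.8  79.6] [ 10  35 251] [[0.8883 0.1779 0.052 ]]
 red [274.2  86. ] [  9  31 215] [[ 0.8702 -0.0106  0.052 ]]
 red [472.5 194. ] [12  9 87] [[ 0.5465 -0.5954  0.052 ]]
 red [117.1 211.2] [10  7 34] [[0.4901 0.4457 0.052 ]]
 red [107.5 222.1] [11  7 45] [[0.4585 0.472  0.052 ]]
 red [161.7 232.8] [ 6  9 38] [[0.4286 0.3151 0.052 ]]
 red [148.1 237. ] [ 7  9 45] [[0.4164 0.3536 0.052 ]]
 red [ 16.1 257.1] [ 26  10 180] [[0.3577 0.7271 0.052 ]]
 red [106.  272.2] [6 7 8] [[0.3161 0.47   0.052 ]]
 red [110.5 288. ] [ 3 13 13] [[0.2722 0.4554 0.052 ]]
 yel [443.7 198.7] [ 17  20 158] [[ 0.5205 -0.4407  0.192 ]] ((520.1985473632812, -443.6590576171875), (50.62931823730469, 36.142704010009766), 12.1434326171875)
 yel [325.7 199. ] [15  5 66] [[ 0.5181 -0.1343  0.192 ]] ((518.1116943359375, -134.97216796875), (10.351349830627441, 36.32487869262695), 0.3294668197631836)
 yel [ 11.9 317.7] [ 26  15 203] [[0.2193 0.6487 0.192 ]] ((220.9628448486328, 647.6538696289062), (21.51449966430664, 65.15619659423828), 21.983352661132812)
 cap [114.2, 217.9, 26.9, 24.3] ((475.4576721191406, 4
[... 351 characters left out ...]
 3 18] [[0.4614 0.4699 0.052 ]]
 red [299.6 157.3] [ 6  8 23] [[0.4252 0.3486 0.052 ]]
 red [330.  160.7] [ 8  8 49] [[0.5003 0.4347 0.052 ]]
 red [292.7 163.1] [ 6  9 43] [[0.4425 0.304  0.052 ]]
 red [115.5 207. ] [10  1 10] [[ 0.3553 -0.3237  0.052 ]]
 red [ 35.8 246.1] [ 13  12 118] [[ 0.4067 -0.558   0.052 ]]
 red [352.4 270.1] [ 31  33 330] [[0.9222 0.155  0.052 ]]
 red [291.3 294.6] [ 26  31 310] [[ 0.901  -0.0293  0.052 ]]
 cap [295.1, 164.8, 22.3, 19.5] ((414.5880432128906, 341.7620849609375), (76.87619018554688, 111.20450592041016), 42.1601676940918)
 cap [331.5, 163.2, 18.2, 21.6] ((463.76507568359375, 466.5307922363281), (72.6548080444336, 120.23666381835938), 42.839393615722656)
```

```bash
cat > m2.py <<'E'
from h import *
for n in ['top']:
    d=imaging.grab_frame(n); h=cv2.cvtColor(d['frame'],cv2.COLOR_RGB2HSV).astype(int); H,S,V=h[...,0],h[...,1],h[...,2]
    print(h[145:165:4,205:212].tolist()[:2])
    w=np.zeros(H.shape,bool); w[130:180,195:250]=1
    org=(H>=5)&(H<=18)&(S>170)&(V>100)&w
    for c,s,m in blobs(org,20):
        cs,_=cv2.findContours(m.astype(np.uint8),cv2.RETR_EXTERNAL,cv2.CHAIN_APPROX_NONE)
        P=hit(d,cs[0][:,0],.155)[:,:2].astype(np.float32)
        print(' orange',np.round(c,1),s[2:],np.round(hit(d,c,.155),4),cv2.fitEllipse(P*1000))
    for nm in ['wax_tin','rocker','hood_branch']:
        r=spotter.silhouettes(n,nm)[0]; P=hit(d,px(r['region']),.03); print(nm,P.min(0),P.max(0))
s=env.get_state(); from scipy.spatial.transform import Rotation as Ro
q=s['ee_rot']; print(Ro.from_quat(np.r_[q[1:],q[0]]).as_matrix().round(3), s['time_s'])
d=imaging.grab_frame('wrist'); print(d['R'].round(3).tolist(),(-d['R'].T@d['t']).round(4))
E
python3 m2.py
```

```text
[[[60, 3, 94], [0, 0, 91], [90, 5, 93], [120, 5, 99], [13, 164, 187], [18, 255, 222], [18, 255, 227]], [[68, 11, 92], [110, 8, 97], [13, 108, 153], [16, 203, 215], [18, 255, 228], [18, 255, 227], [18, 244, 222]]]
 orange [223.  152.2] [ 32  33 340] [[0.646  0.1347 0.155 ]] ((645.1376953125, 134.77272033691406), (82.29210662841797, 86.77799987792969), 90.75401306152344)
wax_tin [ 0.43376989 -0.38357859  0.03      ] [ 0.5139529  -0.29353897  0.03      ]
rocker [ 0.38239571 -0.17111729  0.03      ] [0.48309867 0.15993509 0.03      ]
hood_branch [ 0.52163842 -0.30873672  0.03      ] [ 0.79217723 -0.05025398  0.03      ]
[[ 0.     0.937  0.349]
 [ 0.     0.349 -0.937]
 [-1.     0.    -0.   ]] 1.55
[[0.349, -0.937, 0.001], [-0.904, -0.336, 0.264], [-0.247, -0.093, -0.964]] [ 0.2935 -0.5839  0.3843]
```

>>> arm_command(
  rows=[
    [-40,15,-12,0,0,0,0],
    [-30,30,-23,0,0,0,0],
    [-10,32,-25,0,0,0,0],
    [0,32,-25,0,0,0,0],
    [0,32,-25,0,0,0,0],
    [0,32,-25,0,0,0,0],
    [0,32,-25,0,0,0,0],
    [0,32,-25,0,0,0,0],
    [0,32,-25,0,0,0,0],
    [0,32,-25,0,0,0,0],
  ],
)

```text
time_s: 2.85
tcp_pos: [0.4315, -0.278, 0.3099]
ee_rot: [0.581, 0.405, 0.578, -0.407]
ft_force: [0.5, 0.1, -0.0]
finger_gap: 1.002
```

Run:
```python
from h import *
print(env.get_state()['qpos'].round(3))
```

```text
[ 1.091  0.193 -0.652  1.784  0.128  1.203 -0.819]
```

>>> arm_command(
  rows=[
    [0,14,-37,0,0,0,0],
    [0,20,-53,0,0,0,0],
    [0,20,-53,0,0,0,0],
    [0,20,-53,0,0,0,0],
    [0,20,-53,0,0,0,0],
    [0,20,-53,0,0,0,0],
    [0,20,-53,0,0,0,0],
    [0,20,-53,0,0,0,0],
    [0,20,-53,0,0,0,0],
    [0,20,-53,0,0,0,0],
  ],
)

```text
time_s: 4.1
tcp_pos: [0.4406, 0.2867, 0.3098]
ee_rot: [0.584, 0.407, 0.572, -0.407]
ft_force: [1.1, -1.3, 1.1]
finger_gap: 1.004
```

Run:
```python
from h import *
print(env.get_state()['qpos'].round(3))
```

```text
[ 0.241  0.321 -1.071  1.751  0.315  1.246 -2.138]
```

```bash
cat >> h.py <<'E'
from scipy.spatial.transform import Rotation as Ro
def Rt(s): q=s['ee_rot']; return Ro.from_quat(np.r_[q[1:],q[0]]).as_matrix()
def hitw(d,uv,z):
    K,R,t=d['K'],d['R'],d['t']
    uv=np.atleast_2d(np.array(uv,float)); p=(uv-K[:2,2]); r=np.linalg.norm(p,axis=1); th=r/K[0,0]
    rays=np.c_[p/np.maximum(r,1e-9)[:,None]*np.sin(th)[:,None],np.cos(th)]@R
    c=-R.T@t; return c+rays*((z-c[2])/rays[:,2])[:,None]
def capw(f):
    d=save('wrist',f); s=env.get_state(); h=cv2.cvtColor(d['frame'],cv2.COLOR_RGB2HSV).astype(int); H,S,V=h[...,0],h[...,1],h[...,2]
    red=((H<5)|(H>175))&(S>180)&(V>90)
    for c,st,m in blobs(red,20):
        P=hitw(d,px(m),.054)[:,:2]*1000
        print(' red',np.round(c,1),st[2:],np.round(hitw(d,c,.054),4)[0],cv2.minAreaRect(P.astype(np.float32)))
    for nm in ['cap']:
        for r in spotter.silhouettes('wrist',nm)[:3]:
            m=r['region'];cs,_=cv2.findContours(m.astype(np.uint8),cv2.RETR_EXTERNAL,cv2.CHAIN_APPROX_NONE)
            P=hitw(d,max(cs,key=len)[:,0],.019)[:,:2].astype(np.float32)*1000
            print(nm,r['conf'],r['extent'],cv2.minEnclosingCircle(P),cv2.fitEllipse(P))
    print('tcp',s['tcp_pos'],'\n',Rt(s).round(4),s['time_s'])
    return d,s
E
python3 -c "
from h import *
capw('w1.png')"
```

```text
red [475.3  12.9] [ 19  30 312] [0.8379 0.0159 0.054 ] ((842.1514282226562, 17.364151000976562), (27.592348098754883, 78.73094940185547), 84.94711303710938)
 red [158.8  97. ] [ 19  17 164] [0.4902 0.4455 0.054 ] ((490.18316650390625, 445.0190124511719), (32.781761169433594, 12.731353759765625), 55.90574264526367)
 red [137.5 113. ] [ 19  17 195] [0.4593 0.47   0.054 ] ((459.2781677246094, 470.00457763671875), (31.682273864746094, 16.497312545776367), 50.54961013793945)
 red [  8.4 132.5] [18  4 43] [0.3621 0.7213 0.054 ] ((361.9246826171875, 721.6675415039062), (5.383144855499268, 49.15964126586914), 14.11476993560791)
 red [201.  164.2] [  8  21 124] [0.4176 0.3567 0.054 ] ((418.0587463378906, 356.14202880859375), (28.98873519897461, 10.126384735107422), 17.448143005371094)
 red [229.1 165.4] [  7  21 106] [0.429  0.3181 0.054 ] ((429.5101623535156, 318.4434509277344), (28.736661911010742, 8.545507431030273), 18.42768669128418)
 red [112.  192.3] [ 41  56 120] [0.3305 0.4797 0.054 ] ((323.9532470703125, 485.019287109375), (103.7802963256836, 39.6474609375), 50.197715759277344)
cap 0.7 [217.5, 160.8, 53.6, 58.2] ((421.72198486328125, 337.259033203125), 42.40737533569336) ((421.7139587402344, 336.9704284667969), (82.06008911132812, 82.40411376953125), 178.44915771484375)
cap 0.7 [154.8, 106.1, 51.3, 53.4] ((473.6446533203125, 460.18963623046875), 42.21491241455078) ((473.84906005859375, 459.9610900878906), (82.03316497802734, 82.27491760253906), 71.91008758544922)
cap 0.31 [402.5, 76.0, 112.8, 95.9] ((667.4134521484375, 99.32257080078125), 117.79772186279297) ((672.5372314453125, 90.69871520996094), (154.41134643554688, 214.46311950683594), 31.81389808654785)
tcp [0.43740064 0.2967662  0.3102132 ] 
 [[ 0.014   0.9378  0.3468]
 [-0.002   0.3469 -0.9379]
 [-0.9999  0.0125  0.0067]] 4.15
```

View pics/w1.png

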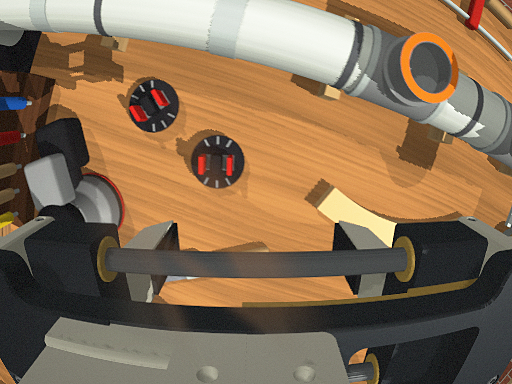

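>>> arm_command(
  rows=[
    [10,0,-20,2.3,0.4,-0.7,0],
    [40,0,-18,0,0,0,0],
    [45,0,-5,0,0,0,0],
    [45,0,0,0,0,0,0],
    [35,0,0,0,0,0,0],
    [10,0,0,0,0,0,0],
    [0,0,0,0,0,0,0],
    [0,0,0,0,0,0,0],
    [0,0,0,0,0,0,0],
    [0,0,0,0,0,0,0],
  ],
)

```text
time_s: 5.45
tcp_pos: [0.4267, 0.3374, 0.1253]
ee_rot: [0.574, 0.418, 0.571, -0.413]
ft_force: [0.8, -0.1, 0.1]
finger_gap: 1.0
```

```bash
python3 -c "
from h import *
capw('w2.png')"
```

```text
red [152.6  89.9] [ 32  30 484] [0.4894 0.4436 0.054 ] ((489.620361328125, 443.7120361328125), (31.968746185302734, 13.28419303894043), 51.14573287963867)
 red [118.  118.3] [ 33  29 606] [0.4598 0.4672 0.054 ] ((460.4332275390625, 467.4958190917969), (31.301931381225586, 19.083240509033203), 49.40538787841797)
 red [230.1 203.2] [ 11  39 344] [0.4199 0.357  0.054 ] ((419.7522888183594, 357.08648681640625), (32.313419342041016, 8.175585746765137), 16.925189971923828)
 red [278.2 203.9] [ 12  39 389] [0.4314 0.3198 0.054 ] ((431.1173400878906, 319.49468994140625), (32.37461471557617, 8.901984214782715), 18.965463638305664)
 red [ 67.3 214.3] [ 42  12 121] [0.359  0.5035 0.054 ] ((357.61767578125, 508.4645690917969), (8.071104049682617, 51.802978515625), 11.153680801391602)
cap 0.84 [144.2, 105.6, 83.4, 85.4] ((471.71856689453125, 462.0787048339844), 43.425010681152344) ((473.1844787597656, 461.3311462402344), (81.41704559326172, 83.69550323486328), 12.796957015991211)
tcp [0.42679318 0.33743888 0.12532785] 
 [[ 0.0071  0.9505  0.3106]
 [ 0.0034  0.3105 -0.9506]
 [-1.      0.0078 -0.001 ]] 5.5
```

View pics/w2.png

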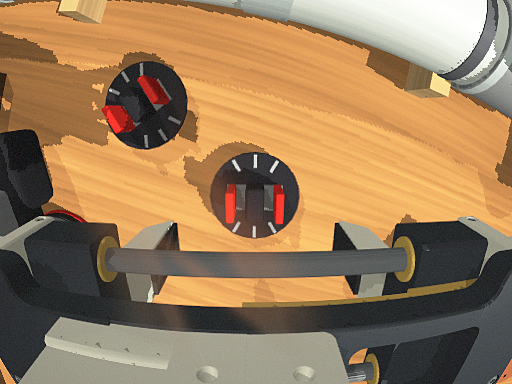

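>>> arm_command(
  rows=[
    [15,-4,-1,0,0,-0.5,0],
    [25,0,0,0,0,0,0],
    [25,0,0,0,0,0,0],
    [20,0,0,0,0,0,0],
    [10,0,0,0,0,0,0],
    [5,0,0,0,0,0,0],
    [0,0,0,0,0,0,0],
    [0,0,0,0,0,0,80],
    [0,0,0,0,0,0,80],
    [0,0,0,0,0,0,80],
  ],
  squeeze=30,
)

```text
time_s: 6.8
tcp_pos: [0.4214, 0.3372, 0.02]
ee_rot: [0.572, 0.415, 0.573, -0.416]
ft_force: [-0.0, 0.0, -0.6]
finger_gap: 0.727
```

```bash
python3 -c "
from h import *
d,s=capw('w3.png');print(s['ft_force'],s['finger_gap'])"
```

```text
red [88.9 68.1] [  59   48 1726] [0.4889 0.4391 0.054 ] ((489.51519775390625, 440.1468505859375), (36.8062629699707, 17.318208694458008), 51.346466064453125)
 red [ 39.8 117.9] [  58   45 1554] [0.4599 0.463  0.054 ] ((459.33331298828125, 464.020751953125), (40.75978088378906, 22.317655563354492), 64.04444885253906)
 red [216.1 236.6] [ 21  33 469] [0.4312 0.3595 0.054 ] ((432.1378173828125, 359.92120361328125), (16.30780792236328, 9.397161483764648), 15.928938865661621)
 red [295.1 236.5] [ 22  32 566] [0.4424 0.3253 0.054 ] ((443.3575744628906, 324.82415771484375), (15.96052360534668, 9.88536548614502), 20.240217208862305)
 red [218.  280.2] [12  8 39] [0.4087 0.3525 0.054 ] ((408.79736328125, 352.78753662109375), (5.314016819000244, 4.056765556335449), 83.36653137207031)
 red [296.6 282.6] [ 16  11 144] [0.4192 0.3155 0.054 ] ((418.89996337890625, 315.72357177734375), (5.945600509643555, 7.406085014343262), 16.014968872070312)
cap 0.78 [80.7, 94.2, 134.2, 135.5] ((471.2509765625, 470.25555419921875), 52.106849670410156) ((471.48480224609375, 464.46563720703125), (79.95980834960938, 96.12564086914062), 25.5123233795166)
cap 0.77 [257.8, 229.9, 136.1, 134.7] ((432.3807373046875, 340.3505859375), 39.67454528808594) ((434.99713134765625, 341.5931701660156), (53.27953338623047, 77.63992309570312), 19.375877380371094)
tcp [0.4213794  0.33717006 0.02002483] 
 [[-2.800e-03  9.505e-01  3.108e-01]
 [ 1.000e-04  3.108e-01 -9.505e-01]
 [-1.000e+00 -2.600e-03 -1.000e-03]] 6.85
[ 0.13753632 -0.26167254  0.48609197] 0.700921886795995
```

View pics/w3.png

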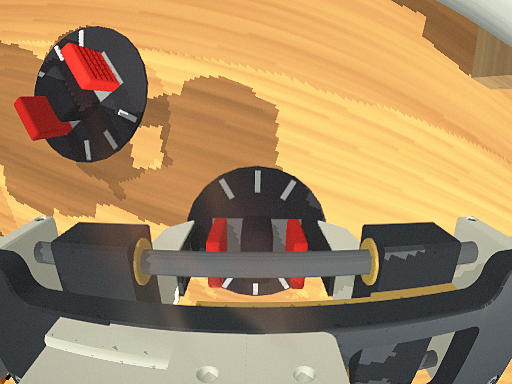

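>>> arm_command(
  rows=[
    [-5,1,0,0,0,0,80],
    [0,0,0,0,0,0,80],
    [0,0,0,0,0,0,110],
    [0,0,0,0,0,0,140],
    [0,0,0,0,0,0,170],
    [0,0,0,0,0,0,200],
    [0,0,0,0,0,0,255],
    [0,0,0,0,0,0,255],
    [0,0,0,0,0,0,255],
    [0,0,0,0,0,0,255],
  ],
  squeeze=30,
)

```text
time_s: 8.15
tcp_pos: [0.4226, 0.3375, 0.0258]
ee_rot: [0.572, 0.415, 0.573, -0.416]
ft_force: [-0.4, 0.3, 2.4]
finger_gap: 0.323
```

```bash
python3 -c "
from h import *
d,s=capw('w4.png');print(s['ft_force'],s['finger_gap'],s['finger_gap']*92)"
```

```text
red [94.2 71.6] [  57   47 1606] [0.489  0.4395 0.054 ] ((489.58489990234375, 440.60589599609375), (36.52980422973633, 17.09581184387207), 51.82307434082031)
 red [ 46.  119.3] [  56   43 1467] [0.46   0.4635 0.054 ] ((459.5170593261719, 464.4828796386719), (39.73204803466797, 22.145183563232422), 63.48249053955078)
 red [233.3 225.3] [ 16  21 132] [0.4379 0.3537 0.054 ] ((436.86767578125, 353.4170837402344), (5.0572099685668945, 11.054852485656738), 89.94441223144531)
 red [278.2 234.6] [ 17  35 475] [0.4399 0.3321 0.054 ] ((440.1688232421875, 331.7056579589844), (18.03318214416504, 7.394567966461182), 21.438060760498047)
 red [231.1 244.1] [ 13  14 146] [0.4282 0.3519 0.054 ] ((428.4793395996094, 351.9781494140625), (6.933733940124512, 5.872180938720703), 18.707290649414062)
 red [232.4 280.6] [12  6 66] [0.4084 0.3455 0.054 ] ((408.4528503417969, 345.46563720703125), (3.064954996109009, 5.721863269805908), 19.103939056396484)
 red [278.6 281. ] [12  7 78] [0.4154 0.323  0.054 ] ((415.4158935546875, 323.0731506347656), (3.684793472290039, 5.762179851531982), 16.985626220703125)
cap 0.87 [257.9, 230.0, 135.5, 132.3] ((429.3116455078125, 339.5576171875), 40.36799621582031) ((436.4961853027344, 341.9801025390625), (51.67802047729492, 71.51082611083984), 16.9423770904541)
cap 0.85 [86.8, 96.0, 131.5, 127.6] ((470.69134521484375, 468.9545593261719), 50.49126434326172) ((471.78570556640625, 463.8429260253906), (80.17389678955078, 93.969970703125), 26.883201599121094)
tcp [0.42261078 0.3374892  0.02583593] 
 [[-2.400e-03  9.506e-01  3.105e-01]
 [-1.000e-04  3.105e-01 -9.506e-01]
 [-1.000e+00 -2.300e-03 -7.000e-04]] 8.2
[-0.80455757 -0.10924502  2.0023252 ] 0.31926314673196793 29.37220949934105
```

View pics/w4.png

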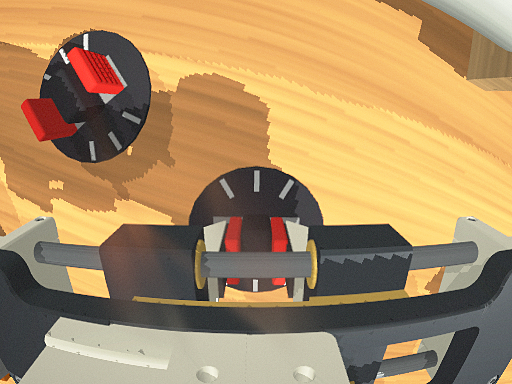

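>>> arm_command(
  rows=[
    [-15,0,0,0,0,0,255],
    [-35,0,0,0,0,0,255],
    [-50,0,0,0,0,0,255],
    [-50,0,5,0,0,0,255],
    [-40,6,32,0,0,0,255],
    [-30,12,55,0,0,0,255],
    [-10,12,55,0,0,0,255],
    [0,12,55,0,0,0,255],
    [0,10,40,0,0,0,255],
    [0,8,20,0,0,0,255],
  ],
)

```text
time_s: 9.5
tcp_pos: [0.5637, 0.105, 0.2698]
ee_rot: [0.575, 0.412, 0.574, -0.412]
ft_force: [-0.4, 1.3, -0.6]
finger_gap: 0.319
```

```bash
cat > port.py <<'E'
from h import *
import sys
d=save('wrist',sys.argv[1]); s=env.get_state()
h=cv2.cvtColor(d['frame'],cv2.COLOR_RGB2HSV).astype(int); H,S,V=h[...,0],h[...,1],h[...,2]
org=(H>=10)&(H<=20)&(S>215)&(V>100); 
for c,st,m in blobs(org,150):
    cs,_=cv2.findContours(m.astype(np.uint8),cv2.RETR_CCOMP,cv2.CHAIN_APPROX_NONE)
    for q in cs:
        if len(q)<40: continue
        P=hitw(d,q[:,0],.155)[:,:2].astype(np.float32)*1000
        print('org',c.round(1),st[2:],len(q),cv2.fitEllipse(P),cv2.minEnclosingCircle(P))
R=Rt(s);print('tcp',s['tcp_pos'],'\n',R.round(4),s['time_s'],s['qpos'].round(2),s['finger_gap']*92,s['ft_force'])
for p in [(.6455,.1347,.2)]: print('to port tool mm',(R.T@(np.array(p)-s['tcp_pos'])*1000).round(1))
E
python3 port.py w5.png
```

```text
tcp [0.5654964  0.10270659 0.26958204] 
 [[ 0.0026  0.9478  0.3189]
 [-0.0014  0.319  -0.9478]
 [-1.      0.002   0.0021]] 9.55 [ 0.46  0.43 -0.9   1.69  0.36  1.2  -1.77] 29.04559674906376 [ 2.31983779 -1.53508842 -1.48246097]
to port tool mm [69.7 85.9 -5. ]
```

View pics/w5.png

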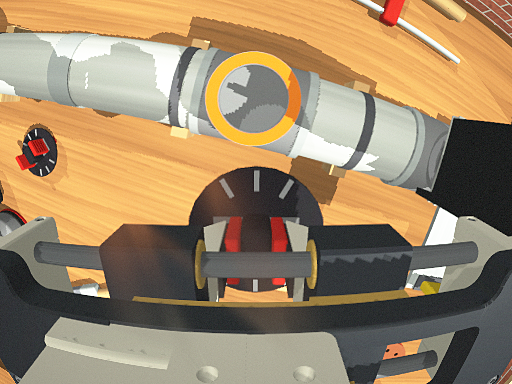

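```bash
cat > port.py <<'E'
from h import *
import sys
from scipy.optimize import least_squares
def circ(P,r=None):
    f=(lambda p:np.hypot(*(P-p[:2]).T)-(r or p[2]))
    o=least_squares(f,[*P.mean(0),40],loss='soft_l1',f_scale=1.); return o.x.round(2),np.abs(f(o.x)).mean().round(2)
d=save('wrist',sys.argv[1]); s=env.get_state(); R=Rt(s); T=s['tcp_pos']
h=cv2.cvtColor(d['frame'],cv2.COLOR_RGB2HSV).astype(int); H,S,V=h[...,0],h[...,1],h[...,2]
org=(H>=10)&(H<=23)&(S>225)&(V>120)
for c,st,m in blobs(org,400):
    m=cv2.morphologyEx(m.astype(np.uint8),cv2.MORPH_CLOSE,np.ones((5,5)))
    cs,_=cv2.findContours(m,cv2.RETR_CCOMP,cv2.CHAIN_APPROX_NONE)
    for q in cs:
        if len(q)<40: continue
        P=hitw(d,q[:,0],.155)[:,:2]*1000
        print('org',c.round(1),st[2:],len(q),circ(P))
# cap plate arc
g=cv2.GaussianBlur(d['frame'],(3,3),0).astype(float).sum(2)
P=[]
for a in np.radians(np.arange(-150,-29,4)):
    rr=np.arange(45,85,.5); u=256+rr*np.cos(a); v=232+rr*np.sin(a)
    pr=cv2.remap(g.astype(np.float32),u.astype(np.float32)[None],v.astype(np.float32)[None],1)[0]
    k=np.argmax(np.diff(pr)); P.append((u[k],v[k]))
W=hitw(d,P,T[2]-.0068); L=(W-T)@R*1000
print('cap centre in tool y,z',circ(L[:,1:]),circ(L[:,1:],42))
print('tcp',T,'\n',R.round(4),s['time_s'],s['finger_gap']*92,s['ft_force'])
for p in [(.6455,.1347,.2)]: print('to port tool mm',(R.T@(np.array(p)-T)*1000).round(1))
E
python3 port.py w6.png
```

```text
cap centre in tool y,z (array([ 0.41,  2.61, 41.13]), np.float64(0.13)) (array([-0.6,  2.6, 40. ]), np.float64(0.16))
tcp [0.56412751 0.10510042 0.26938566] 
 [[ 1.600e-03  9.473e-01  3.204e-01]
 [-2.000e-04  3.204e-01 -9.473e-01]
 [-1.000e+00  1.500e-03  7.000e-04]] 9.6 29.56073363124227 [-0.14076727  0.25608052 -0.8827042 ]
to port tool mm [69.5 86.5 -2. ]
```

```bash
python3 - <<'E'
import cv2
h=cv2.cvtColor(cv2.imread('pics/w6.png'),cv2.COLOR_BGR2HSV)
print(h[100,205:225:2].tolist(),h[100,285:302:2].tolist(),h[57:62,250].tolist(),h[138:146,250].tolist())
E
sed -i 's/org=(H>=10).*/org=(H>=8)\&(H<=24)\&(S>200)\&(V>90)/' port.py
sed -i 's/blobs(org,400)/blobs(org,250)/' port.py
sed -i "s/^g=cv2/print('tcp px',(lambda c:(lambda th:d['K'][0,0]*th*c[:2]\/np.hypot(*c[:2])+d['K'][:2,2])(np.arctan2(np.hypot(*c[:2]),c[2])))(d['R']@T+d['t']))\n&/" port.py
python3 port.py w7.png
```

```text
[[22, 202, 255], [21, 201, 255], [22, 199, 255], [22, 204, 255], [21, 162, 255], [101, 14, 195], [42, 6, 210], [45, 10, 205], [54, 6, 205], [54, 6, 208]] [[13, 188, 206], [14, 220, 230], [14, 211, 231], [13, 213, 230], [13, 208, 230], [13, 219, 231], [6, 79, 183], [75, 10, 146], [60, 9, 146]] [[22, 197, 255], [22, 195, 255], [21, 202, 255], [22, 207, 255], [22, 195, 255]] [[21, 199, 255], [21, 207, 255], [21, 207, 255], [22, 204, 255], [21, 205, 255], [21, 204, 255], [22, 200, 255], [22, 215, 255]]
org [253.9 102.2] [  94   93 2104] 266 (array([642.84, 134.66,  42.41]), np.float64(0.25))
org [253.9 102.2] [  94   93 2104] 210 (array([642.78, 134.74,  33.42]), np.float64(0.25))
tcp px [250.96440757 239.28635903]
cap centre in tool y,z (array([ 0.74,  2.76, 40.78]), np.float64(0.15)) (array([-0.66,  2.75, 40.  ]), np.float64(0.2))
tcp [0.56272937 0.10767836 0.26931731] 
 [[ 7.000e-04  9.462e-01  3.235e-01]
 [ 1.000e-03  3.235e-01 -9.462e-01]
 [-1.000e+00  1.000e-03 -7.000e-04]] 9.65 29.42552478139756 [-0.66708513 -0.04515908 -1.02537727]
to port tool mm [69.4 87.   1.3]
```

>>> arm_command(
  rows=[
    [0,15,0,0,0,0,255],
    [5,25,0,0,0,0,255],
    [15,25,0,0,0,0,255],
    [20,15,0,0,0,0,255],
    [15,5,0,0,0,0,255],
    [8,0,0,0,0,0,255],
    [0,0,0,0,0,0,255],
    [0,0,0,0,0,0,255],
    [0,0,0,0,0,0,255],
    [0,0,0,0,0,0,255],
  ],
)

```text
time_s: 10.9
tcp_pos: [0.6431, 0.1526, 0.2079]
ee_rot: [0.579, 0.408, 0.579, -0.403]
ft_force: [-0.3, -0.8, -0.5]
finger_gap: 0.32
```

```bash
python3 port.py w8.png
```

```text
org [308.6 186.6] [  77   63 1033] 207 (array([643.91, 135.23,  40.51]), np.float64(3.42))
tcp px [255.97206685 238.50444371]
cap centre in tool y,z (array([-0.28, -0.16, 41.18]), np.float64(0.14)) (array([-1.23, -0.17, 40.  ]), np.float64(0.17))
tcp [0.64315644 0.15253092 0.2078935 ] 
 [[ 0.0037  0.9401  0.3409]
 [ 0.006   0.3409 -0.9401]
 [-1.      0.0056 -0.0043]] 10.95 28.878243054253797 [-0.30432896  0.02189003 -1.01052543]
to port tool mm [ 7.8 -3.9 17.6]
```

View pics/w8.png

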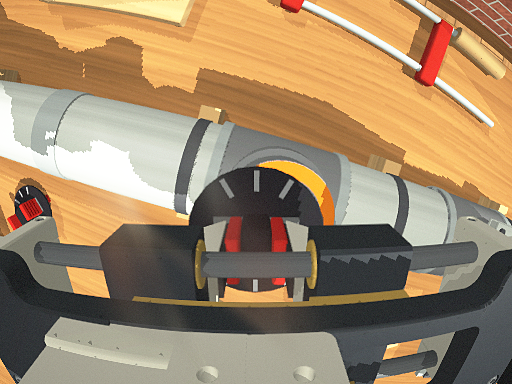

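```bash
cat > port2.py <<'E'
exec(open('port.py').read())
for c,st,m in blobs(org,250):
    cs,_=cv2.findContours(m.astype(np.uint8),cv2.RETR_EXTERNAL,cv2.CHAIN_APPROX_NONE)
    P=hitw(d,cs[0][:,0],.155)[:,:2]*1000
    x=np.array([644.,135.])
    for i in range(8):
        Q=P[np.abs(np.hypot(*(P-x).T)-43)<4]; 
        a,b=circ(Q),circ(Q,43); x=b[0][:2]
    ang=np.degrees(np.arctan2(*(Q-x).T[::-1])); print('outer',len(Q),a,b,ang.min(),ang.max())
    print('tool offset',(R.T@(np.r_[x/1000,.155]-T)*1000).round(1))
E
python3 port2.py w9.png
```

```text
org [308.6 186.8] [  76   63 1022] 206 (array([643.63, 135.34,  40.72]), np.float64(3.44))
tcp px [255.77859662 238.53471274]
cap centre in tool y,z (array([-0.12, -0.08, 41.11]), np.float64(0.14)) (array([-1.16, -0.09, 40.  ]), np.float64(0.18))
tcp [0.64308278 0.15258613 0.20773186] 
 [[ 0.0035  0.94    0.3411]
 [ 0.006   0.341  -0.94  ]
 [-1.      0.0053 -0.0044]] 11.0 29.479564468248576 [ 0.21609916 -0.02528368 -1.51674622]
to port tool mm [ 7.6 -3.9 17.7]
outer 126 (array([643.86, 134.22,  41.59]), np.float64(0.44)) (array([642.25, 134.71,  40.  ]), np.float64(0.46)) -77.26651012381517 40.50441165719164
tool offset [52.6 -7.2 16.8]
```

>>> arm_command(
  rows=[
    [2,-2,8,0,-0.25,-0.3,255],
    [2,-2,7,0,0,0,255],
    [2,0,2,0,0,0,255],
    [0,0,0,0,0,0,255],
    [0,0,0,0,0,0,255],
    [0,0,0,0,0,0,255],
    [0,0,0,0,0,0,255],
    [0,0,0,0,0,0,255],
    [0,0,0,0,0,0,255],
    [0,0,0,0,0,0,255],
  ],
)

```text
time_s: 12.25
tcp_pos: [0.6453, 0.1338, 0.2013]
ee_rot: [0.579, 0.406, 0.579, -0.406]
ft_force: [-0.3, -0.3, -0.7]
finger_gap: 0.317
```

```bash
python3 port2.py w10.png; python3 -c "
from h import *
import cv2
for n,c in [('top',(130,200,190,270)),('scene',(150,230,230,350))]:
    d=save(n,n+'1.png'); i=d['frame'][c[0]:c[1],c[2]:c[3],::-1]; cv2.imwrite('pics/'+n+'1c.png',cv2.resize(i,None,fx=6,fy=6,interpolation=2))
"
```

```text
org [255.3 164.9] [ 91  30 662] 187 (array([638.35, 133.59,  45.14]), np.float64(2.29))
tcp px [255.84832299 238.58455697]
cap centre in tool y,z (array([-2.000e-02, -2.100e-01,  4.103e+01]), np.float64(0.16)) (array([-1.15, -0.21, 40.  ]), np.float64(0.19))
tcp [0.64531353 0.13387182 0.20129525] 
 [[-1.000e-04  9.401e-01  3.408e-01]
 [-3.000e-04  3.408e-01 -9.401e-01]
 [-1.000e+00 -2.000e-04  3.000e-04]] 12.3 29.17771611876298 [ 0.80227899  0.97603848 -1.95876695]
to port tool mm [ 1.3  0.5 -0.7]
outer 127 (array([644.38, 135.67,  40.93]), np.float64(0.68)) (array([642.07, 135.25,  40.  ]), np.float64(0.72)) -38.11204586025105 58.912247940584344
tool offset [46.3 -2.6 -2.4]
```

View pics/w10.png

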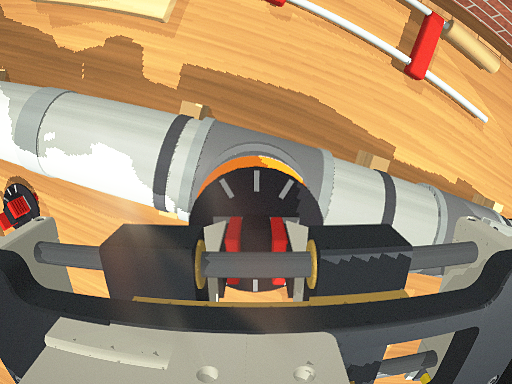

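View pics/scene1c.png

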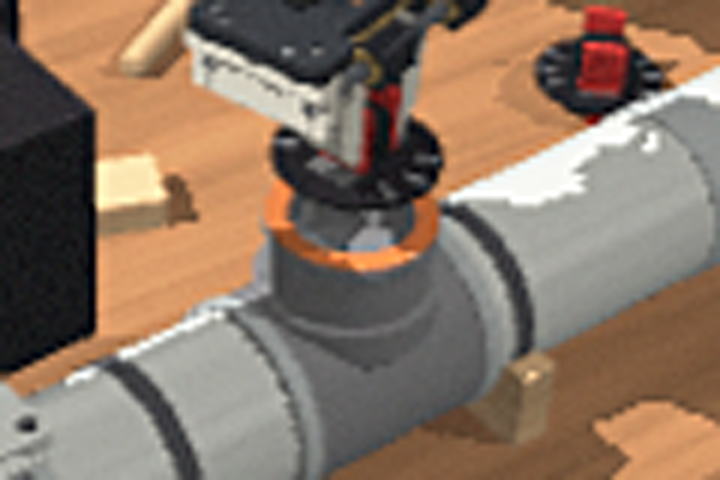

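Run:
```python
exec(open('port.py').read().split("d=save")[0].replace('import sys',''))
for n,b in [('top',(195,250,130,180)),('scene',(270,310,175,205))]:
    d=imaging.grab_frame(n); im=cv2.imread(f'pics/{n}0.png'); h=cv2.cvtColor(im,cv2.COLOR_BGR2HSV).astype(int); H,S,V=h[...,0],h[...,1],h[...,2]
    # sub-pixel: orange-ness upsampled
    w=np.zeros(H.shape,np.uint8); w[b[2]:b[3],b[0]:b[1]]=1
    if n=='scene': print(h[182:196,275:282:3].tolist()[::3])
    sat=np.where((H>=5)&(H<=25),S,0)*w
    big=cv2.resize(sat.astype(np.float32),None,fx=8,fy=8,interpolation=cv2.INTER_LINEAR)
    m=(big>120).astype(np.uint8)
    cs,_=cv2.findContours(m,cv2.RETR_CCOMP,cv2.CHAIN_APPROX_NONE)
    for q in cs:
        if len(q)<300: continue
        uv=(q[:,0]+.5)/8-.5
        P=hit(d,uv,.155)[:,:2]*1000; print(n,len(q),circ(P),cv2.fitEllipse(P.astype(np.float32)))
print(env.get_state()['tcp_pos'])
```

```text
top 674 (array([-744661.69,  -33512.01,  745995.27]), np.float64(2.19)) ((577.0161743164062, 67.60088348388672), (6.9486494064331055, 177.86459350585938), 2.2551229000091553)
top 1430 (array([659.97, 136.74,  57.09]), np.float64(11.2)) ((665.0762939453125, 136.45767211914062), (117.62812805175781, 140.5733184814453), 174.7499237060547)
top 536 (array([644.  , 134.71,  32.05]), np.float64(0.28)) ((644.0070190429688, 134.69984436035156), (63.48054504394531, 64.75135040283203), 0.3586682975292206)
[[[12, 163, 250], [9, 149, 230], [105, 23, 68]], [[12, 171, 253], [9, 68, 120], [90, 3, 85]], [[8, 144, 181], [10, 184, 186], [101, 23, 88]], [[100, 25, 91], [11, 156, 155], [11, 186, 177]], [[150, 6, 89], [75, 7, 72], [105, 22, 70]]]
scene 980 (array([632.11, 137.61,  52.21]), np.float64(7.75)) ((633.5385131835938, 137.8535614013672), (98.7926025390625, 132.3846893310547), 175.08493041992188)
scene 418 (array([640.68, 135.46,  32.65]), np.float64(0.43)) ((640.6694946289062, 135.5043182373047), (64.3469009399414, 66.12674713134766), 44.948402404785156)
[0.64535911 0.1337659  0.20129261]
```

>>> arm_command(
  rows=[
    [2,-1.4,-1.9,0,0,0,255],
    [4,0,0,0,0,0,255],
    [4,0,0,0,0,0,255],
    [4,0,0,0,0,0,255],
    [4,0,0,0,0,0,255],
    [3,0,0,0,0,0,255],
    [2,0,0,0,0,0,255],
    [0,0,0,0,0,0,255],
    [0,0,0,0,0,0,255],
    [0,0,0,0,0,0,255],
  ],
)

```text
time_s: 13.75
tcp_pos: [0.6431, 0.1351, 0.1764]
ee_rot: [0.579, 0.406, 0.579, -0.406]
ft_force: [0.5, 0.0, -0.6]
finger_gap: 0.319
```

```bash
python3 port2.py w11.png; python3 -c "
from h import *
import cv2
for n,c in [('scene',(150,230,230,350))]:
    d=save(n,n+'2.png'); i=d['frame'][c[0]:c[1],c[2]:c[3],::-1]; cv2.imwrite('pics/'+n+'2c.png',cv2.resize(i,None,fx=6,fy=6,interpolation=2))
"
```

```text
org [259.3 166.6] [ 92  29 472] 191 (array([640.32, 134.37,  43.83]), np.float64(1.46))
tcp px [255.87397549 238.53217071]
cap centre in tool y,z (array([ 0.38, -0.29, 40.61]), np.float64(0.14)) (array([-1.23, -0.3 , 40.  ]), np.float64(0.23))
tcp [0.64315959 0.13509622 0.17636134] 
 [[-5.000e-04  9.402e-01  3.406e-01]
 [-3.000e-04  3.406e-01 -9.402e-01]
 [-1.000e+00 -6.000e-04  1.000e-04]] 13.8 29.27886868021424 [ 0.58944788 -0.11503257 -0.63299751]
to port tool mm [-23.6   2.1   1.2]
outer 223 (array([639.84, 134.25,  44.4 ]), np.float64(1.35)) (array([641.38, 134.52,  40.  ]), np.float64(1.35)) -31.045003508135068 51.73583185554341
tool offset [21.4 -1.9 -0.1]
```

View pics/w11.png

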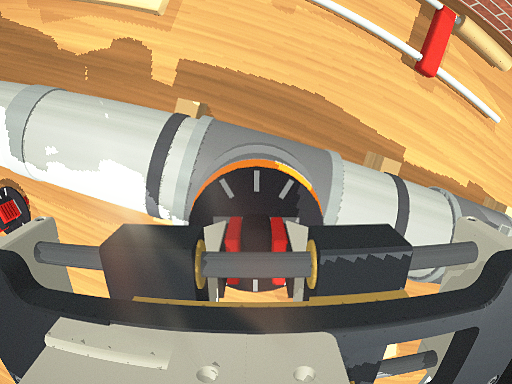

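View pics/scene2c.png

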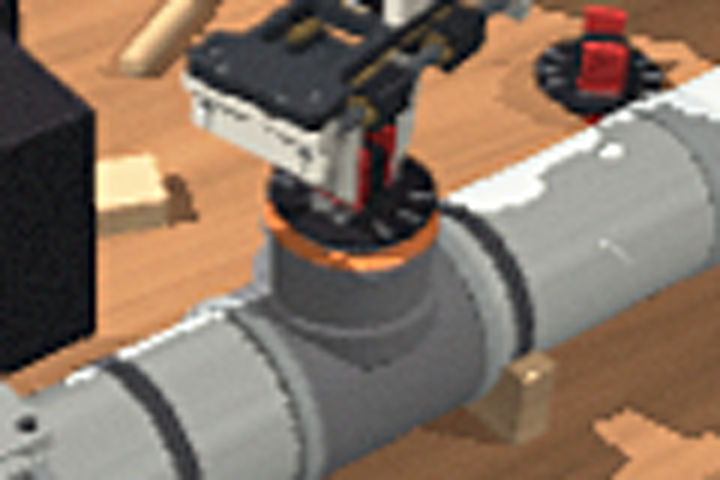

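>>> arm_command(
  rows=[
    [2,0,0,0,0,0,255],
    [2,0,0,0,0,0,255],
    [2,0,0,0,0,0,255],
    [2,0,0,0,0,0,255],
    [1,0,0,0,0,0,255],
    [0,0,0,0,0,0,255],
    [0,0,0,0,0,0,255],
    [0,0,0,0,0,0,255],
    [0,0,0,0,0,0,255],
    [0,0,0,0,0,0,255],
  ],
)

```text
time_s: 15.1
tcp_pos: [0.6432, 0.135, 0.1668]
ee_rot: [0.579, 0.406, 0.579, -0.406]
ft_force: [0.1, -0.1, -1.6]
finger_gap: 0.321
```

>>> arm_command(
  rows=[
    [1,0,0,0,0,0,255],
    [0,0,0,0,0,0,255],
    [1,0,0,0,0,0,255],
    [0,0,0,0,0,0,255],
    [0,0,0,0,0,0,255],
    [0,0,0,0,0,0,255],
    [0,0,0,0,0,0,255],
    [0,0,0,0,0,0,255],
    [0,0,0,0,0,0,255],
    [0,0,0,0,0,0,255],
  ],
)

```text
time_s: 16.35
tcp_pos: [0.6435, 0.1352, 0.1659]
ee_rot: [0.579, 0.406, 0.579, -0.406]
ft_force: [0.1, 0.4, 0.2]
finger_gap: 0.322
```

```bash
python3 port2.py w12.png; python3 -c "
from h import *
import cv2
for n,c in [('scene',(150,230,230,350))]:
    d=save(n,n+'3.png'); i=d['frame'][c[0]:c[1],c[2]:c[3],::-1]; cv2.imwrite('pics/'+n+'3c.png',cv2.resize(i,None,fx=6,fy=6,interpolation=2))
"
```

```text
tcp px [255.89197735 238.56610773]
cap centre in tool y,z (array([ 0.41, -0.25, 40.57]), np.float64(0.11)) (array([-1.24, -0.27, 40.  ]), np.float64(0.22))
tcp [0.64350207 0.13521365 0.16592319] 
 [[ 5.000e-04  9.403e-01  3.404e-01]
 [-5.000e-04  3.404e-01 -9.403e-01]
 [-1.000e+00  3.000e-04  6.000e-04]] 16.4 29.48285461088598 [-0.22922791  0.93551727  0.27984084]
to port tool mm [-34.1   1.7   1.2]
```

View pics/scene3c.png

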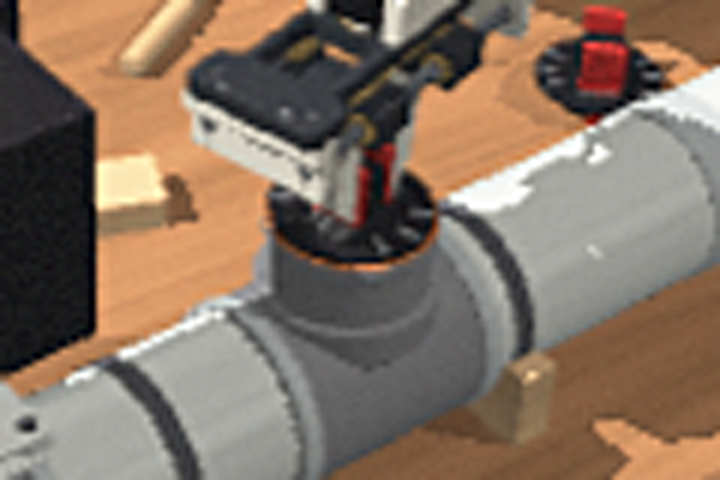

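View pics/w12.png

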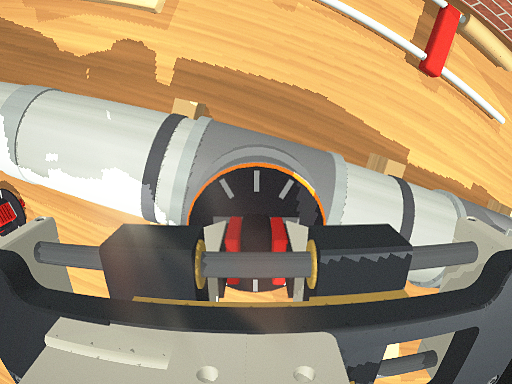

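>>> arm_command(
  rows=[
    [1.5,0,0,0,0,0,255],
    [0.5,0,0,0,0,0,255],
    [0,0,0,0,0,0,255],
    [0,0,0,0,0,0,255],
    [0,0,0,0,0,0,255],
    [0,0,0,0,0,0,255],
    [0,0,0,0,0,0,255],
    [0,0,0,0,0,0,255],
    [0,0,0,0,0,0,255],
    [0,0,0,0,0,0,255],
  ],
)

```text
time_s: 17.7
tcp_pos: [0.6436, 0.1353, 0.1659]
ee_rot: [0.579, 0.406, 0.578, -0.406]
ft_force: [-0.7, -0.5, 2.0]
finger_gap: 0.32
```

>>> arm_command(
  rows=[
    [0,0,0,0,0,0,160],
    [0,0,0,0,0,0,130],
    [0,0,0,0,0,0,100],
    [0,0,0,0,0,0,60],
    [0,0,0,0,0,0,60],
    [-5,0,0,0,0,0,60],
    [-20,0,0,0,0,0,60],
    [-30,0,0,0,0,0,60],
    [-30,0,0,0,0,0,60],
    [-5,0,0,0,0,0,60],
  ],
)

```text
time_s: 18.95
tcp_pos: [0.644, 0.1362, 0.262]
ee_rot: [0.58, 0.407, 0.578, -0.405]
ft_force: [0.8, -0.4, -0.9]
finger_gap: 0.763
```

```bash
python3 -c "
from h import *
import cv2
save('wrist','w13.png')
s=env.get_state(); print(s['tcp_pos'],s['ft_force'],s['finger_gap']*92,s['qpos'].round(2)); print(Rt(s).round(3))
for n,c in [('scene',(150,230,230,350))]:
    d=save(n,n+'4.png'); i=d['frame'][c[0]:c[1],c[2]:c[3],::-1]; cv2.imwrite('pics/'+n+'4c.png',cv2.resize(i,None,fx=6,fy=6,interpolation=2))
"
```

```text
[0.64377385 0.13594436 0.26139225] [-0.23173672  0.96738981  0.38051335] 70.50260197623571 [ 0.32  0.59 -0.85  1.48  0.45  1.27 -1.81]
[[ 0.002  0.94   0.341]
 [-0.     0.341 -0.94 ]
 [-1.     0.002  0.001]]
```

View pics/scene4c.png

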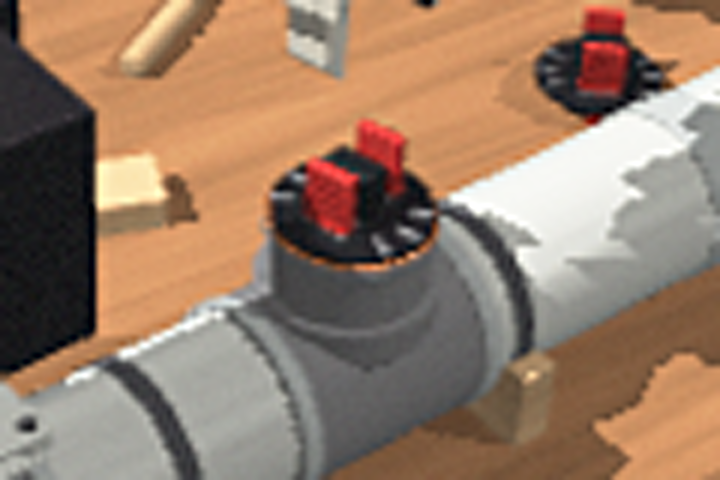

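View pics/w13.png

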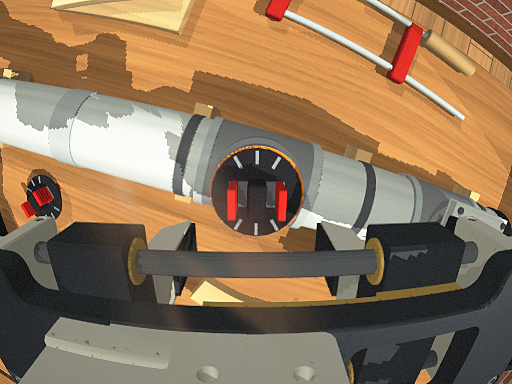

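>>> arm_command(
  rows=[
    [-20,-30,-3,0,0,0,60],
    [-30,-45,-5,0,0,0,60],
    [-10,-45,-5,0,0,0,60],
    [0,-40,-4,-5,0,0,60],
    [0,-4,0,-10,0,0,60],
    [0,0,0,-10,0,0,60],
    [0,0,0,-10,0,0,60],
    [0,0,0,-10,0,0,60],
    [0,0,0,-10,0,0,60],
    [0,0,0,-10,0,0,60],
  ],
)

```text
time_s: 20.3
tcp_pos: [0.4716, 0.0896, 0.3104]
ee_rot: [0.7, 0.017, 0.713, -0.022]
ft_force: [-0.3, 0.1, -0.6]
finger_gap: 0.763
```

```bash
python3 -c "
from h import *
s=env.get_state(); print(s['tcp_pos'],s['qpos'].round(2)); print(Rt(s).round(3))
"
```

```text
[0.4716355  0.08959632 0.31041098] [ 0.81  0.27 -1.23  1.83  0.27  1.25 -0.55]
[[-0.018  0.056  0.998]
 [-0.007  0.998 -0.056]
 [-1.    -0.008 -0.018]]
```

>>> arm_command(
  rows=[
    [0,0,0,-10.2,0,0,60],
    [0,0,0,-10.2,0,0,60],
    [0,0,0,-10.2,0,0,60],
    [0,0,0,-10.2,0,0,60],
    [0,0,0,-10.2,0,0,60],
    [0,0,0,-10.2,0,0,60],
    [0,0,0,-10.2,0,0,60],
    [0,0,0,-10.2,0,0,60],
    [0,0,0,-10.2,0,0,60],
    [0,0,0,-4,0,0,60],
  ],
)

```text
time_s: 21.55
tcp_pos: [0.4646, 0.0857, 0.3006]
ee_rot: [0.463, -0.518, 0.484, 0.533]
ft_force: [0.2, -0.1, -0.7]
finger_gap: 0.766
```

```bash
python3 -c "
from h import *
s=env.get_state(); print(s['tcp_pos'],s['qpos'].round(2)); print(Rt(s).round(3))
R=Rt(s)
for z in (.30,.21): print((R.T@(np.array([.518,-.135,z])-s['tcp_pos'])*1000).round(1))
save('wrist','w14.png')
"
python3 - <<'E'
import sys; sys.path.insert(0,'.')
from h import *
# top-view: cap tabs and handle angle
d=save('top','top2.png'); h=cv2.cvtColor(d['frame'],cv2.COLOR_RGB2HSV).astype(int); H,S,V=h[...,0],h[...,1],h[...,2]
yel=(H>=22)&(H<=34)&(S>150)&(V>100)
for c,s,m in blobs(yel,10):
    print(c.round(1),s[2:],hit(d,c,.192).round(4))
red=((H<5)|(H>175))&(S>180)&(V>100)
for c,s,m in blobs(red,4):
    if 190<c[0]<260 and 130<c[1]<190: print('tab',c,hit(d,c,.209)[0])
E
```

```text
[0.46461521 0.08565174 0.30056633] [ 0.94  0.49 -1.51  1.84  0.49  1.34  0.97]
[[-0.035 -0.994 -0.104]
 [-0.008 -0.103  0.995]
 [-0.999  0.036 -0.005]]
[   0.5  -30.3 -225. ]
[  90.4  -33.5 -224.6]
[443.7 198.6] [ 17  20 169] [[ 0.521  -0.4408  0.192 ]]
[325.7 199. ] [15  5 70] [[ 0.5181 -0.1343  0.192 ]]
[385.6 218.7] [ 28  27 589] [[ 0.4682 -0.2879  0.192 ]]
[ 12.2 317.6] [ 27  15 219] [[0.2195 0.6479 0.192 ]]
tab [229.83333333 148.47222222] [0.6453357  0.11367498 0.209     ]
tab [214.68421053 153.34210526] [0.63237205 0.1522994  0.209     ]
```

View pics/w14.png

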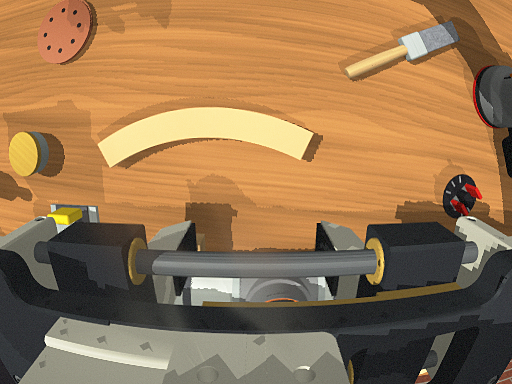

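View pics/top2.png

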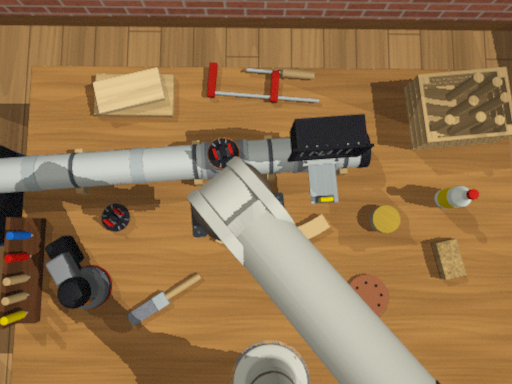

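>>> arm_command(
  rows=[
    [0,-2,-10,2.5,-0.3,-2.0,60],
    [0,-7,-38,0,0,0,60],
    [0,-7,-42,0,0,0,60],
    [0,-7,-42,0,0,0,60],
    [0,-7,-42,0,0,0,60],
    [0,-7,-35,0,0,0,60],
    [0,-3,-15,0,0,0,60],
    [0,0,0,0,0,0,60],
    [0,0,0,0,0,0,60],
    [0,0,0,0,0,0,60],
  ],
)

```text
time_s: 22.9
tcp_pos: [0.5147, -0.1381, 0.2969]
ee_rot: [0.487, -0.51, 0.489, 0.513]
ft_force: [-0.4, -0.4, -0.1]
finger_gap: 0.767
```

```bash
cat > hd.py <<'E'
from h import *
import sys
d=save('wrist',sys.argv[1]); s=env.get_state(); R=Rt(s); T=s['tcp_pos']
h=cv2.cvtColor(d['frame'],cv2.COLOR_RGB2HSV).astype(int); H,S,V=h[...,0],h[...,1],h[...,2]
yel=(H>=24)&(H<=34)&(S>170)&(V>90)
for c,st,m in blobs(yel,60):
    P=hitw(d,px(m),.192)[:,:2]*1000; W=hitw(d,c,.192)[0]
    print(c.round(1),st[2:],W.round(4),cv2.minAreaRect(P.astype(np.float32)),'tool',((W-T)@R*1000).round(1))
print(T,s['qpos'].round(2),s['ft_force'],s['time_s']); print(R.round(3))
print('to',(R.T@(np.array([.519,-.135,.172])-T)*1000).round(1))
E
python3 hd.py w15.png
```

```text
[ 35.7 168.9] [ 34  38 692] [ 0.5002 -0.3815  0.192 ] ((499.0679931640625, -386.04705810546875), (41.242584228515625, 48.53733825683594), 17.39494514465332) tool [ 104.8   25.8 -242.8]
[257.2 190.9] [ 36  19 620] [ 0.5141 -0.1365  0.192 ] ((514.197265625, -136.2110595703125), (17.047922134399414, 32.262840270996094), 2.738004684448242) tool [1.05e+02 1.00e-01 1.30e+00]
[ 0.51475008 -0.1379438   0.2969994 ] [ 1.24  0.59 -1.43  1.74  0.59  1.36  1.31] [-0.05830454  0.78154779 -0.81947429] 22.95
[[-0.005 -0.999 -0.048]
 [ 0.001 -0.048  0.999]
 [-1.     0.005  0.002]]
to [125.   -5.    2.5]
```

View pics/w15.png

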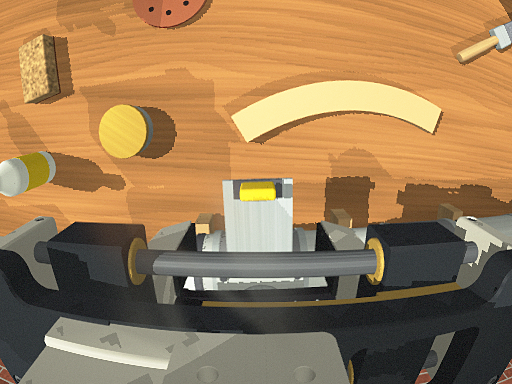

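>>> arm_command(
  rows=[
    [10,-3,1.5,0,0,0,60],
    [30,0,0,0,0,0,60],
    [35,0,0,0,0,0,60],
    [25,0,0,0,0,0,60],
    [10,0,0,0,0,0,60],
    [5,0,0,0,0,0,60],
    [3,0,0,0,0,0,60],
    [0,0,0,0,0,0,60],
    [0,0,0,0,0,0,60],
    [0,0,0,0,0,0,60],
  ],
)

```text
time_s: 24.2
tcp_pos: [0.5196, -0.1326, 0.1766]
ee_rot: [-0.486, 0.513, -0.487, -0.513]
ft_force: [-0.2, -0.1, 0.3]
finger_gap: 0.764
```

```bash
python3 hd.py w16.png
```

```text
[254.9 236.9] [  62   35 1415] [ 0.5118 -0.1331  0.192 ] ((510.585205078125, -136.2071075439453), (19.442548751831055, 32.454471588134766), 3.2075464725494385) tool [-15.4   7.8  -0.2]
[ 0.51960325 -0.13258759  0.17663398] [ 1.13  0.7  -1.29  1.87  0.74  1.16  1.2 ] [-0.45798609 -0.65265633 -0.31181032] 24.25
[[ 0.    -0.999 -0.053]
 [-0.001 -0.053  0.999]
 [-1.     0.    -0.001]]
to [ 4.6  0.7 -2.4]
```

View pics/w16.png

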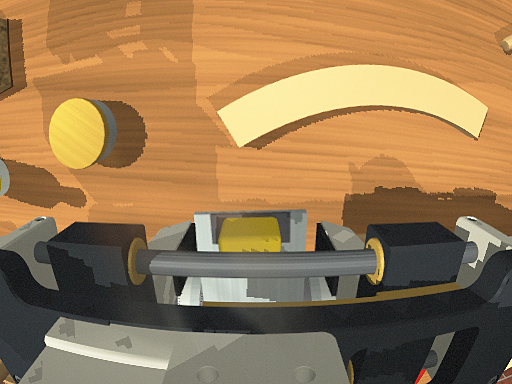

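>>> arm_command(
  rows=[
    [5,1.5,-1,0,0,0,60],
    [0,0,0,0,0,0,60],
    [0,0,0,0,0,0,110],
    [0,0,0,0,0,0,140],
    [0,0,0,0,0,0,160],
    [0,0,0,0,0,0,200],
    [0,0,0,0,0,0,200],
    [0,0,0,0,0,0,200],
    [0,0,0,0,0,0,200],
    [0,0,0,0,0,0,200],
  ],
  squeeze=20,
)

```text
time_s: 25.5
tcp_pos: [0.5182, -0.1361, 0.1713]
ee_rot: [-0.486, 0.514, -0.488, -0.512]
ft_force: [-0.4, -2.0, -0.4]
finger_gap: 0.365
```

>>> arm_command(
  rows=[
    [0,3,0,0,0,0,200],
    [0,6,0,0,0,0,200],
    [0,8,0,0,0,0,200],
    [0,8,0,0,0,0,200],
    [0,8,0,0,0,0,200],
    [0,5,0,0,0,0,200],
    [0,3,0,0,0,0,200],
    [0,2,0,0,0,0,200],
    [0,2,0,0,0,0,200],
    [0,0,0,0,0,0,200],
  ],
)

```text
time_s: 26.75
tcp_pos: [0.4714, -0.1399, 0.1713]
ee_rot: [-0.487, 0.515, -0.488, -0.51]
ft_force: [1.7, -2.7, -1.2]
finger_gap: 0.369
```

```bash
python3 -c "
from h import *
s=env.get_state(); print(s['tcp_pos'],s['ft_force'],s['wrist_torque'].round(2),s['qpos'].round(2)); print(Rt(s).round(3))"
```

```text
[ 0.47141851 -0.13987324  0.17134343] [ 1.72229675 -2.74451056 -1.16353516] [-0.27 -0.49  0.14] [ 1.25  0.64 -1.34  1.98  0.72  1.11  1.22]
[[ 0.004 -0.999 -0.051]
 [-0.005 -0.051  0.999]
 [-1.    -0.003 -0.006]]
```

Moved 47 mm with low force. Continue in small steps to find the stop.

>>> arm_command(
  rows=[
    [0,3,0,0,0,0,200],
    [0,3,0,0,0,0,200],
    [0,3,0,0,0,0,200],
    [0,3,0,0,0,0,200],
    [0,3,0,0,0,0,200],
    [0,3,0,0,0,0,200],
    [0,3,0,0,0,0,200],
    [0,3,0,0,0,0,200],
    [0,3,0,0,0,0,200],
    [0,3,0,0,0,0,200],
  ],
)

```text
time_s: 28.0
tcp_pos: [0.4587, -0.1408, 0.172]
ee_rot: [-0.499, 0.524, -0.474, -0.502]
ft_force: [15.9, -2.7, -17.0]
finger_gap: 0.364
```

```bash
python3 hd.py w17.png
```

```text
[  3.2 219. ] [  9  34 217] [ 0.4515 -0.3087  0.192 ] ((452.6314392089844, -308.43505859375), (8.580755233764648, 26.499704360961914), 69.75837707519531) tool [ -20.9   15.1 -167.3]
[263.1 239.4] [  64   30 1063] [ 0.4489 -0.1374  0.192 ] ((447.669921875, -141.25245666503906), (16.495376586914062, 32.48662567138672), 2.9696335792541504) tool [-20.4   8.6   4. ]
[ 0.45867696 -0.14079737  0.1720281 ] [ 1.34  0.62 -1.39  2.04  0.71  1.05  1.23] [ 15.5367121   -2.02914027 -17.55867103] 28.05
[[ 0.047 -0.997 -0.053]
 [ 0.004 -0.053  0.999]
 [-0.999 -0.047  0.001]]
to [  2.9 -60.5   2.6]
```

View pics/w17.png

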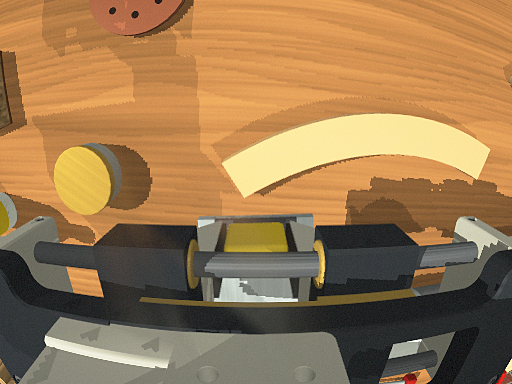

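>>> arm_command(
  rows=[
    [0,0,0,0,0,0,140],
    [0,0,0,0,0,0,110],
    [0,0,0,0,0,0,60],
    [0,0,0,0,0,0,60],
    [-15,0,0,0,0,0,60],
    [-40,0,0,0,0,0,60],
    [-40,0,0,0,0,0,60],
    [-20,0,0,0,0,0,60],
    [0,0,0,0,0,0,60],
    [0,0,0,0,0,0,60],
  ],
)

```text
time_s: 29.3
tcp_pos: [0.4509, -0.1373, 0.2927]
ee_rot: [-0.497, 0.523, -0.474, -0.505]
ft_force: [-0.2, 0.6, -0.5]
finger_gap: 0.772
```

```bash
python3 hd.py w18.png; python3 -c "
from h import *
d=save('top','top3.png');h=cv2.cvtColor(d['frame'],cv2.COLOR_RGB2HSV).astype(int); H,S,V=h[...,0],h[...,1],h[...,2]
for c,s,m in blobs((H>=22)&(H<=34)&(S>150)&(V>100),10): print(c.round(1),s[2:],hit(d,c,.192).round(4))
save('scene','scene5.png')"
```

```text
[ 36.1 195.2] [ 34  40 700] [ 0.4722 -0.3801  0.192 ] ((473.63623046875, -382.66510009765625), (40.08517074584961, 48.55006790161133), 22.046403884887695) tool [  99.7   -3.1 -244.3]
[250.8 191.1] [ 37  20 668] [ 0.4543 -0.1408  0.192 ] ((453.8672790527344, -140.78509521484375), (17.939537048339844, 32.708770751953125), 3.1836864948272705) tool [100.6   1.1  -4.5]
[ 0.45099907 -0.1370316   0.29258901] [ 1.52  0.39 -1.52  1.91  0.41  1.19  1.49] [-0.05226079  0.51291135  0.08764254] 29.35
[[ 0.042 -0.997 -0.057]
 [ 0.007 -0.057  0.998]
 [-0.999 -0.042  0.005]]
to [123.3 -62.9  -2.4]
[443.6 198.6] [ 17  20 168] [[ 0.5209 -0.4407  0.192 ]]
[331.1 221.6] [ 9  6 45] [[ 0.4602 -0.1473  0.192 ]]
[ 12.3 317.5] [ 27  15 222] [[0.2196 0.6477 0.192 ]]
```

View pics/w18.png

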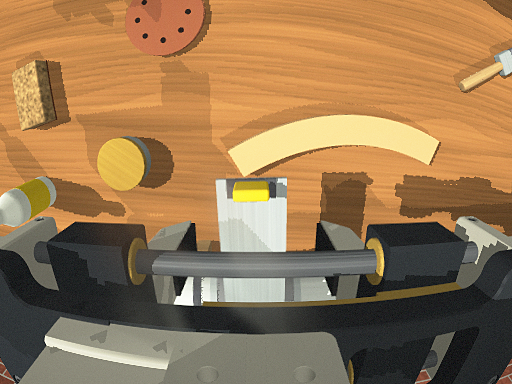

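View pics/top3.png

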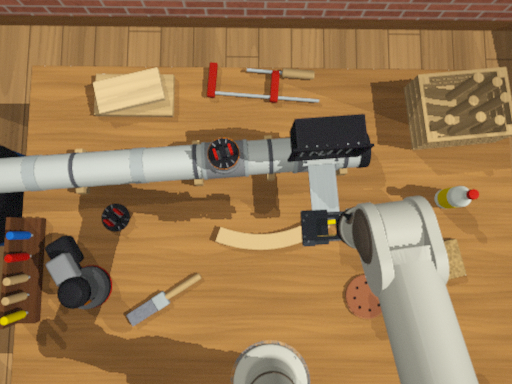

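View pics/scene5.png

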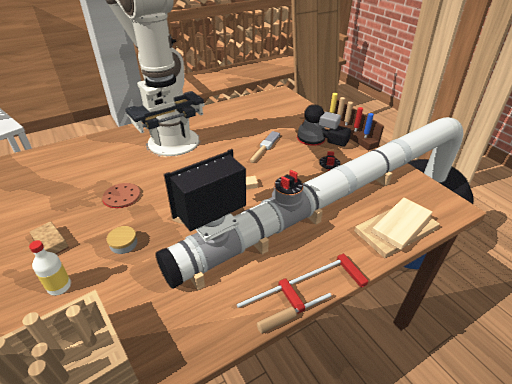

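```bash
python3 -c "
from h import *
s=env.get_state(); print(s['tcp_pos'],s['qpos'].round(3),s['joint_vel'].round(3),s['ft_force'].round(1),s['time_s'])
print(env.finish_job())"
```

```text
[ 0.45086191 -0.13688864  0.29222188] [ 1.516  0.387 -1.519  1.913  0.408  1.194  1.488] [-0.002  0.006  0.002 -0.001 -0.002  0.     0.001] [-0.5  0.1 -0.5] 29.45
the job is handed in; nothing more can be done
None
```

I capped the spare port first, then drew the blast gate open, and handed the job in at about 29.5 s.

- **Cap:** I took the one nearer the base, at about (0.42, 0.34) m. With its tabs fully pinched, it went down with almost no side force. It stopped at the expected seated height with about 2 N of push. After release the tabs measured 40.7 mm apart, against 40.4 mm when free at the start, and the scene picture shows the plate seated on the orange rim. I could not see the catches under the rim, so the lock is inferred from those two checks.
- **Gate:** I pinched the yellow handle and drew it until it hit its stop, where the force jumped to about 16 N. The wrist camera shows the handle moved 59.8 mm of the 60 mm travel. The top camera read about 58 mm with the handle partly hidden by the gripper, so I trust the wrist reading.
- **At hand-in:** The gripper was open, about 100 mm above the handle and touching nothing. I never touched the wax tin or the rocker. Joint 3 ended close to its limit, at -1.52 against -1.54, but inside its range.

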